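# Free the pawl and lower the jig's hold-down arm

### The arm

A 6-joint arm with a two-finger parallel gripper is mounted at the origin on a cart in front of the work surface, level with it; the furniture and walls round the work are solid. World frame = base frame: x ahead of the robot, y to its left, z up, the work surface at z = 0. Lengths are in mm, angles in rad, forces in N, time in s.
With the tool pointing down it reaches from about 350 to 875 mm from the base axis. Payload 4.2 kg.
Tool frame: the origin (TCP) lies at the very end of the fingers, on their centre line; the grasp point (between the pads) lies 19 mm behind it (arm.pinch_z is the distance from the TCP to the grasp point, in mm); x points along the fingers, y is the direction in which the jaws open and shut, and the axes are right-handed (so a half turn about x gives the same grasp; the last joint's range is limited). The gripper opens to 85 mm and grips with 20 to 120 N. Pads are 22 mm wide; open, the fingers measure 114 mm over their backs; the gripper's body (76 mm by 85 mm) begins 54 mm behind the grasp point. The pads swing forward as they close: fully open they stand 13 mm farther back than shut.
Start: joints at [0.259, 0.385, 0.008, 0, -1.194, -0.259], TCP at [624.979, 0.025, 231.312] pointing down, gripper open.
Joint ranges: [-3.14, 3.14], [-1.21, 2.06], [-1.07, 1.41], [-3.16, 2.05], [-2.99, -0.16], [-3.1, 3.1]. Speed limits (rad/s): [2.79, 2.79, 3.14, 3.14, 3.14, 3.14].

### API

Orientations are given as a unit quaternion [x, y, z, w].
In Python, from bench import arm gives the robot as it stands.
- The arm moves only by the tool drive_tool, never from a script. Its argument "motion" is a list of rows, each a list of 4 numbers: the shift along the tool's x, y, z in mm, then the turn about the tool's x in degrees. In form: [[dx, dy, dz, spin], ...]. A call has 1 to 10 rows; each row shifts and turns the commanded pose from where the row before left it, along the tool's axes as they then stand; what a row does not reach is not made up. A row lasts 1/12 s, in which the tool goes at most 41.7 mm and 7.16 degrees, less where a joint would pass 70% of its speed; a pose out of reach is approached as far as the arm can. A call with a gripper value outside its range is refused whole. "grip" is the finger opening in mm, from 0 to 85.4, set as the call begins (left out, the last holds). The fingers move at their own pace and stop on an object; the grip force is fixed at half the most. Time passes only in rows, so rows that do not move let the fingers close. It gives the time, the measured TCP pose, the force and the opening at its end, in the units of the state.
- arm.read_state(): the state, without advancing time (a new reading comes with each control period).
- arm.get_image(name): name is "scene" or "side" or "wrist"; returns the picture (400x640x3 uint8, red, green, blue); there is no depth.
- arm.calibration(name): a dict with "K" (3x3 intrinsics, pixels), "eye" and "attitude" of the camera in the world; the wrist camera has in their place "T_tool_cam" (4x4, takes a point from camera to tool coordinates, whose origin is the TCP and whose axes are the tool frame's). Camera axes: x right, y up, looking along -z (the intrinsics and any distortion apply to the point x, -y, -z); pixel columns grow to the right and rows downward; lengths in mm; the calibration is good to about 2 mm. A picture is of the moment at which its call begins: read the wrist's pose just before it. calibration takes no time and is no camera call.
- arm.job_done(): hands the job in, once; it reports no verdict.
The state is a dict: "clock": time; "joints": joint angles; "joint_vel": joint speeds; "joint_efforts": joint torques, N m; "position": TCP position; "ee_rot": TCP orientation; "contact_force": force on the tool from outside, world axes, zero at the start; "wrist_torque": the same for the moment, N m; "gripper_width": finger opening in mm.
Only numpy, scipy, OpenCV 4.12 (cv2) and the standard library are available. Lean on these libraries where they do the work, as an engineer would, in place of code of your own. Each camera call takes 0.05 s, during which the arm holds its last target. There are 200 camera calls.

### The job

The hold-down arm of the board test jig stands raised on its ratchet. Press the pawl's thumb paddle down until the pawl is well clear of the teeth and stays off, then push the arm down past its teeth until it is fully home on its stop post, and leave the pawl off and the arm down. Never press on the arm while the pawl is still in the teeth, do not raise the arm any further, and leave the things standing around the jig where they are.

Things in the scene. Friction and masses are not known exactly. Their poses are not given: they have to be found in the camera images.
- jig: Board test jig, fixed to the bench: aluminium base plate 92 mm (x) by 285 mm (y from -125 to +160), 12 mm thick. Origin on the bench top, straight below the arm's hinge; z up. The arm lies toward its +y (robot's left, give or take 0.3 rad of yaw), the pawl's paddle toward -y. Stop post 68 mm tall at y = 140 mm; toothed quadrant at x = -24 mm, up to 135 mm above the bench.
- hold_hinge (a point): Centre of the arm's hinge, 75 mm above the jig's origin; the hinge axis is parallel to the jig's x.
- pawl_pivot (a point): Centre of the pawl's pivot, at (-24, -74, 71.5) mm in the jig's frame; its axis is parallel to the jig's x.
- hold_arm (a joint): Angle of the hold-down arm, rad: 0 = level, home on the stop post (hard stop), larger = raised; starts near 0.94. The arm is 150 mm long from the hinge, 22 mm wide, 14 mm thick. Stiff hinge: it stays where it is left; 2 to 5 N at its end plate moves it down. With the pawl in the teeth it cannot go below about 0.9.
- push_plate (a point): Centre of the top face of the ribbed push plate at the arm's end, 36 mm (x) by 38 mm (y), 135 mm from the hinge along the arm, 13 mm above the arm's centre line. Moves with the arm: z = plate's outward normal, y = along the arm away from the hinge. About 190 mm above the bench with the arm raised, 88 mm with it home.
- pawl (a joint): Angle of the pawl, rad: 0 = hook fully in the teeth (start), grows as its paddle is pressed down. The hook leaves the teeth at about 0.13 and is well clear from 0.26; hard stop at 0.42. No spring: the stiff pivot keeps the pawl where it is left. Pressing takes 2 to 3 N at the paddle.
- pawl_paddle (a point): Centre of the top face of the ribbed thumb paddle on the pawl's tail, 36 by 36 mm, 6 mm thick, 93 mm from the pawl pivot toward the jig's -y and 8 mm above it. About 80 mm above the bench at the start; swings down about the pivot (38 mm lower at the hard stop). z = the paddle's outward normal.
- screw_jar: Loose bystander behind the jig: small round jar with black lid, 43 mm across, 46 mm tall. Origin at its underside.
- usb_dongle: Loose bystander behind the jig: black dongle 17 x 56 x 9 mm lying flat. Origin at its underside.
- tape_roll: Loose bystander behind the jig: roll of tape lying flat, 72 mm across, 18 mm tall. Origin at its underside.

How it is judged (in metres and radians):
On the way, in this order (a step that is already met when the one before it is completed fails the run):
1. the pawl is pressed well clear of the teeth while the arm still stands raised (value of joint pawl above 0.22 rad and value of joint hold_arm above 0.8 rad), for 0.2 s.
2. the arm is pushed down onto its stop with the pawl off the teeth (value of joint hold_arm below 0.04 rad and value of joint pawl above 0.2 rad), for 0.2 s.
At the end, for the whole second after the job is handed in: The arm is home (joint below 0.04 rad), the pawl is off the teeth (joint above 0.2 rad), and jar, dongle and tape roll are within 25 mm of where they stood (all of step 2 and distance of each of screw_jar, usb_dongle, tape_roll from where it was at the start of the episode below 0.025 m); the robot touches nothing.
It fails at once if the arm is pressed (over 8 N) while the pawl is in the teeth (contact force between any of the arm, the fingers and hold_arm above 8 N and value of joint pawl below 0.13 rad).
It fails at once if the arm is raised further (value of joint hold_arm above 1.03 rad).
It fails at once if a bystander is pushed away or lifted (distance of any of screw_jar, usb_dongle, tape_roll from where it was at the start of the episode above 0.025 m).
It also fails if it takes over 42 s, if anything falls off the work surface, if the arm or the gripper's body presses on something with over 40 N, if the wrist force passes 120 N, or if a joint passes its speed limit or range.

## Working session

There is one attempt and no reset: what is moved stays moved. The work goes in short steps, Python scripts to look and compute and a tool call to move; the robot and the scene stay as the last step left them, time stands still between calls to the robot, and variables do not carry over. Pictures are saved under pics/ and viewed, about 8 in all and at most 12, crops included, and the job is handed in when it is done.

Besides the shell and the picture viewer there is one more tool, called after "Emit:" as name(argument=value, ...), one argument or row to a line, values as JSON. drive_tool: Moves the arm, as the interface text tells. Its arguments: {"type":"object","properties":{"motion":{"type":"array"},"grip":{"type":"number"}},"required":["motion"]}

```bash
mkdir -p pics; python3 - <<'E'
from bench import arm
import cv2,numpy as np
s=arm.read_state();print(s)
for n in("scene","side","wrist"):
    im=arm.get_image(n);cv2.imwrite(f"pics/{n}0.png",im[:,:,::-1]);c=arm.calibration(n);print(n,c)
E
```

```text
{'clock': 0.0, 'joints': array([ 2.58614250e-01,  3.85566036e-01,  6.64182538e-03, -4.83168399e-04,
       -1.19399764e+00, -2.58602310e-01]), 'joint_vel': array([ 0.00120082,  0.00105605, -0.00056128, -0.00255857, -0.00147606,
       -0.00064549]), 'joint_efforts': array([-9.55001960e-04, -3.92286408e+01,  1.88399577e+01,  4.18616563e+00,
       -4.72148502e-03,  8.27910434e-07]), 'position': array([6.24425631e+02, 2.59471133e-02, 2.30224468e+02]), 'ee_rot': array([-0.49944306,  0.50061106,  0.50047319,  0.4994715 ]), 'contact_force': array([0.02676823, 0.51567157, 0.50052871]), 'wrist_torque': array([0.00409517, 0.01888711, 0.02909154]), 'gripper_width': 85.43703442232466}
scene {'K': array([[465.66357977,   0.        , 317.4675405 ],
       [  0.        , 465.66357977, 193.95605704],
       [  0.        ,   0.        ,   1.        ]]), 'eye': array([  64.05346093, -506.29207951,  727.67556657]), 'attitude': array([ 0.33778314, -0.18541324, -0.42109539,  0.82109875])}
side {'K': array([[470.27529636,   0.        , 314.44486001],
       [  0.        , 470.27529636, 190.2196558 ],
       [  0.        ,   0.        ,   1.        ]]), 'eye': array([  553.74992598, -1063.37067934,   680.89731244]), 'attitude': array([ 0.47721062, -0.00785776,  0.01066489,  0.8786891 ])}
wrist {'K': array([[279.62201565,   0.        , 316.4222075 ],
       [  0.        , 279.62201565, 205.63776654],
       [  0.        ,   0.        ,   1.        ]]), 'T_tool_cam': array([[ 5.93636767e-04,  3.10440890e-01, -9.50592500e-01,
        -1.43754548e+02],
       [ 9.99999636e-01, -7.66836396e-04,  3.74060575e-04,
         1.25110282e-03],
       [-6.12825229e-04, -9.50592376e-01, -3.10441232e-01,
        -7.97875434e+01],
       [ 0.00000000e+00,  0.00000000e+00,  0.00000000e+00,
         1.00000000e+00]])}
```

View pics/scene0.png

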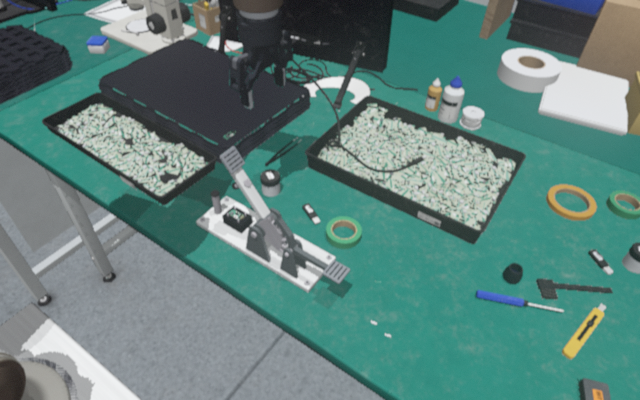

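View pics/side0.png

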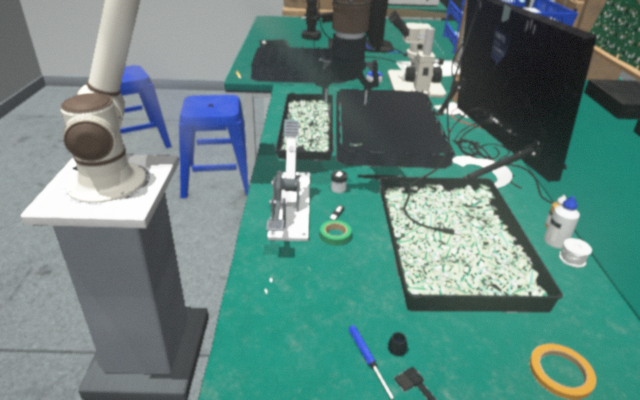

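View pics/wrist0.png

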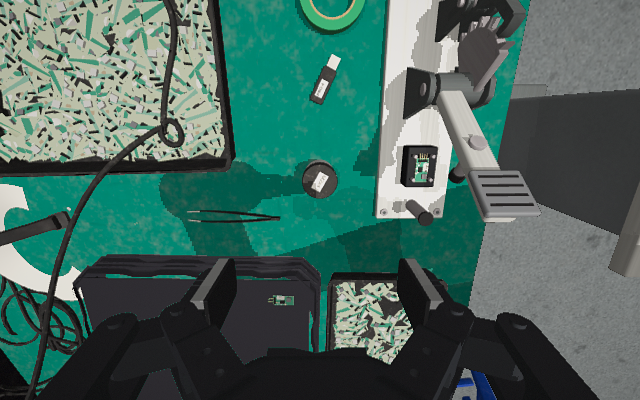

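The scene view shows the paddle near (338,270), the push plate near (232,160), and the jar, dongle and tape behind the jig. In the side view the plate is near (291,128) and the paddle near (288,230). In the wrist view the plate is at (504,193). I'll zoom in on the scene and side views.

```bash
cat > h.py <<'E'
import numpy as np, cv2
from scipy.spatial.transform import Rotation as R
from bench import arm
def ray(n,uv,s=None):
    c=arm.calibration(n);K=c["K"]
    d=np.linalg.inv(K)@[*uv,1];d=d*[1,-1,-1]
    if n=="wrist":
        T=c["T_tool_cam"];Rt=R.from_quat(s["ee_rot"]).as_matrix()
        return s["position"]+Rt@T[:3,3],Rt@T[:3,:3]@d
    return c["eye"],R.from_quat(c["attitude"]).apply(d)
def onz(r,z): return r[0]+r[1]*(z-r[0][2])/r[1][2]
def tri(rs):
    A=0;b=0
    for o,d in rs:
        d=d/np.linalg.norm(d);P=np.eye(3)-np.outer(d,d);A=A+P;b=b+P@o
    x=np.linalg.solve(A,b)
    return x,[np.linalg.norm(np.cross(x-o,d/np.linalg.norm(d))) for o,d in rs]
def proj(n,p,s=None):
    c=arm.calibration(n)
    q=R.from_quat(c["attitude"]).inv().apply(np.array(p)-c["eye"])*[1,-1,-1]
    q=c["K"]@q;return q[:2]/q[2]
E
python3 - <<'E'
from h import *
a=cv2.imread("pics/scene0.png")[140:300,190:355];b=cv2.imread("pics/side0.png")[110:270,255:355]
cv2.imwrite("pics/c1.png",cv2.resize(np.hstack([a,b]),None,fx=3,fy=3,interpolation=cv2.INTER_CUBIC))
s=arm.read_state()
print(R.from_quat(s["ee_rot"]).as_matrix().round(2))
print(tri([ray("scene",(232,160)),ray("side",(291,128)),ray("wrist",(504,193),s)]))
print(tri([ray("scene",(338,270)),ray("side",(288,230))]))
E
```

```text
[[-0. -1.  0.]
 [-0.  0.  1.]
 [-1.  0. -0.]]
(array([496.38287402, -28.81849243, 187.76994235]), [np.float64(0.1941483303475276), np.float64(1.232689055780072), np.float64(1.385925918304609)])
(array([ 499.81692802, -259.89427602,   51.23815979]), [np.float64(4.247000248658315), np.float64(4.247000248658255)])
```

View pics/c1.png

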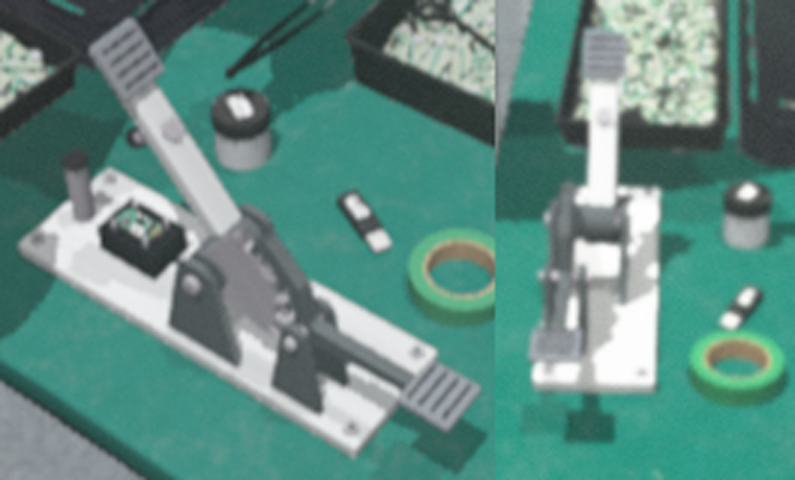

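The crops show the paddle centre at scene (336.7,271.7) and side (275,224.7). The base plate corners are also visible, which gives the yaw.

```bash
python3 - <<'E'
from h import *
p,e=tri([ray("scene",(336.7,271.7)),ray("side",(275,224.7))]);print("paddle",p,e)
q=np.array([496.4,-28.8,187.8])
S=lambda x,y:onz(ray("scene",(190+x/3,140+y/3)),12)
c=[S(355,450),S(20,243),S(110,170),S(437,350)]
D=lambda x,y:onz(ray("side",(255+(x-495)/3,110+y/3)),12)
c2=[D(535,384),D(656,384),D(660,190)]
for x in c+c2:print(x.round(1))
e1=c[1]-c[0];yaw=np.arctan2(-e1[0],e1[1]);e3=c2[2]-c2[1]
print("yaw",yaw,np.arctan2(-e3[0],e3[1]),"from pts:")
for cc in [np.mean(c,0),(c2[0]+c2[2])/2]:
    o=cc[:2]-R.from_euler('z',yaw).apply([0,17.5,0])[:2];print("origin",o)
    for n,l in (("paddle",[-24,-167,80]),("pivot",[-24,-74,71.5]),("plate",[0,135*np.cos(.94)-13*np.sin(.94),75+135*np.sin(.94)+13*np.cos(.94)])):
        print(n,(R.from_euler('z',yaw).apply(l)+[*o,0]).round(1))
E
```

```text
paddle [ 475.54828588 -271.80369412   77.10079661] [np.float64(0.7827980923966936), np.float64(0.7827980923967227)]
[ 452.1 -229.7   12. ]
[452.2  53.4  12. ]
[540.3  52.7  12. ]
[ 544.1 -227.9   12. ]
[ 456.7 -235.2   12. ]
[ 547.4 -231.5   12. ]
[545.   52.3  12. ]
yaw -0.000477424132210223 0.008566627938577917 from pts:
origin [ 497.15881144 -105.35763027]
paddle [ 473.1 -272.3   80. ]
pivot [ 473.1 -179.3   71.5]
plate [497.2 -36.2 191.7]
origin [ 500.8060564  -108.94291605]
paddle [ 476.7 -275.9   80. ]
pivot [ 476.8 -182.9   71.5]
plate [500.8 -39.8 191.7]
```

Yaw is close to 0 and the origin is about (498,-106). The paddle is near (475,-272,79) and the plate near (497,-33,190). I'll close the fingers and move above the paddle.

Emit:
drive_tool(
  motion=[
    [0, 0, -20, 0],
    [0, 0, -34, 0],
    [0, 0, -34, 0],
    [0, 0, -34, 0],
    [0, 0, -34, 0],
    [0, 0, -34, 0],
    [0, 0, -34, 0],
    [0, 0, -34, 0],
    [0, 0, -14, 0],
    [0, 0, 0, 0],
  ],
  grip=0,
)

```text
clock: 0.98
position: [624.2, -275.2, 230.1]
ee_rot: [-0.498, 0.501, 0.499, 0.501]
contact_force: [-0.5, 0.9, -0.7]
gripper_width: 0.4
```

Emit:
drive_tool(
  motion=[
    [0, 20, 0, 0],
    [0, 30, 0, 0],
    [0, 30, 0, 0],
    [0, 30, 0, 0],
    [0, 30, 0, 0],
    [0, 9, 0, 0],
    [40, 0, 0, 0],
    [40, 0, 0, 0],
    [20, 0, 0, 0],
    [0, 0, 0, 0],
  ],
)

```text
clock: 1.82
position: [472.8, -270.0, 126.4]
ee_rot: [-0.497, 0.502, 0.503, 0.498]
contact_force: [0.4, 0.8, -0.4]
gripper_width: 0.1
```

```bash
python3 - <<'E'
from h import *
s=arm.read_state();print(s)
a=arm.get_image("scene")[150:310,260:420,::-1];b=arm.get_image("side")[150:310,220:340,::-1]
cv2.imwrite("pics/c2.png",cv2.resize(np.hstack([a,b]),None,fx=2.8,fy=2.8,interpolation=cv2.INTER_CUBIC))
E
```

```text
{'clock': 1.8167, 'joints': array([-0.22179811,  0.35531241, -0.32661843, -0.00196147, -0.89940401,
        0.22288965]), 'joint_vel': array([-0.00168779, -0.05024236,  0.09789076,  0.04151877, -0.06409545,
        0.00113468]), 'joint_efforts': array([ 7.05888681e-02, -3.54171395e+01,  1.62903124e+01,  3.67087975e+00,
        3.72140408e-01, -4.89693252e-05]), 'position': array([ 472.8452021 , -269.97433508,  126.43098868]), 'ee_rot': array([-0.49651939,  0.50155866,  0.50339807,  0.49849553]), 'contact_force': array([ 0.37807057,  0.79681725, -0.39891853]), 'wrist_torque': array([-0.05362023,  0.09788849, -0.03757824]), 'gripper_width': 0.1094880077670793}
```

View pics/c2.png

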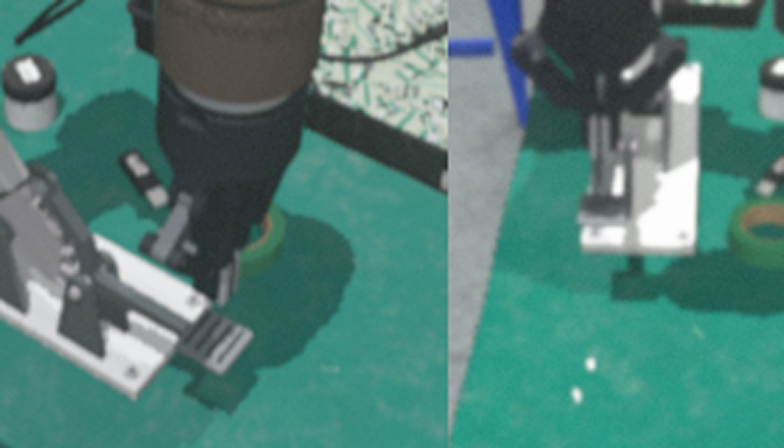

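The closed fingertips are above the paddle, and the projected point agrees with the earlier fix. Next I press down slowly.

Emit:
drive_tool(
  motion=[
    [18, 0, -2, 0],
    [18, 0, -2, 0],
    [6, 0, 0, 0],
    [5, 0, 0, 0],
    [5, 0, 0, 0],
    [4, 0, 0, 0],
    [4, 0, 0, 0],
    [3, 0, 0, 0],
    [0, 0, 0, 0],
  ],
)

```text
clock: 2.67
position: [476.9, -276.3, 68.7]
ee_rot: [0.501, -0.5, -0.499, -0.5]
contact_force: [1.0, -1.2, 2.5]
gripper_width: -0.0
```

Emit:
drive_tool(
  motion=[
    [3, 0, 0, 0],
    [3, 0, 0, 0],
    [2, 0, 0, 0],
    [2, 0, 0, 0],
    [2, 0, 0, 0],
    [0, 0, 0, 0],
    [0, 0, 0, 0],
  ],
)

```text
clock: 3.25
position: [475.2, -275.8, 55.7]
ee_rot: [-0.499, 0.5, 0.501, 0.5]
contact_force: [-0.2, 0.1, 0.5]
gripper_width: 0.0
```

Emit:
drive_tool(
  motion=[
    [2, 0, 0, 0],
    [2, 0, 0, 0],
    [2, 0, 0, 0],
    [1, 0, 0, 0],
    [0, 0, 0, 0],
    [0, 0, 0, 0],
    [0, 0, 0, 0],
    [0, 0, 0, 0],
  ],
)

```text
clock: 3.92
position: [475.9, -276.0, 49.1]
ee_rot: [-0.5, 0.5, 0.5, 0.5]
contact_force: [0.3, 0.1, 0.2]
gripper_width: -0.0
```

```bash
python3 - <<'E'
from h import *
a=arm.get_image("scene")[150:310,260:420,::-1];b=arm.get_image("side")[150:310,220:340,::-1]
cv2.imwrite("pics/c3.png",cv2.resize(np.hstack([a,b]),None,fx=2.8,fy=2.8,interpolation=cv2.INTER_CUBIC))
E
```

```text
(no output)
```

View pics/c3.png

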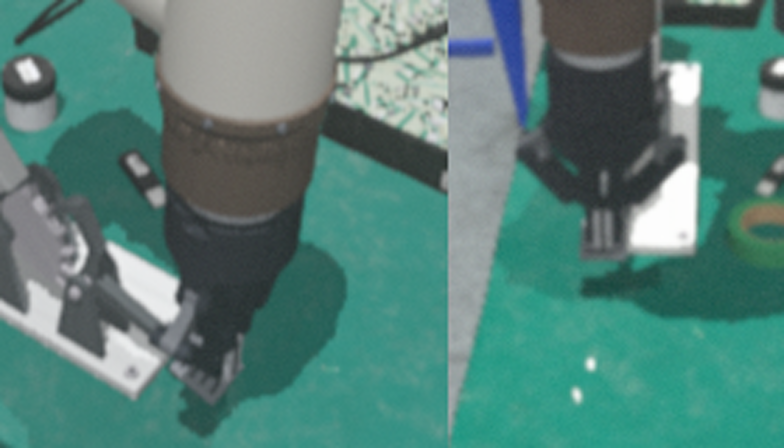

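The paddle is down under the fingers and the hook has swung clear of the quadrant. Now I lift and move above the push plate.

Emit:
drive_tool(
  motion=[
    [15, 0, 0, 0],
    [-15, 0, 0, 0],
    [-38, 0, 0, 0],
    [-38, 0, 0, 0],
    [-38, 0, 0, 0],
    [-38, 0, 0, 0],
    [-38, 0, 0, 0],
    [-5, 0, 0, 0],
    [0, 0, 0, 0],
  ],
)

```text
clock: 4.77
position: [477.4, -276.5, 247.9]
ee_rot: [0.502, -0.499, -0.498, -0.501]
contact_force: [0.2, -0.3, -1.5]
gripper_width: -0.1
```

Emit:
drive_tool(
  motion=[
    [0, -10, 20, 0],
    [0, -11, 35, 0],
    [0, 0, 35, 0],
    [0, 0, 35, 0],
    [0, 0, 35, 0],
    [0, 0, 35, 0],
    [0, 0, 28, 0],
    [0, 0, 10, 0],
    [0, 0, 0, 0],
    [0, 0, 0, 0],
  ],
)

```text
clock: 5.6
position: [496.5, -42.9, 243.2]
ee_rot: [-0.5, 0.5, 0.501, 0.499]
contact_force: [-0.3, 0.1, -0.4]
gripper_width: -0.0
```

```bash
python3 - <<'E'
from h import *
print(arm.read_state()["position"])
a=arm.get_image("scene")[120:300,190:355,::-1];b=arm.get_image("side")[90:270,255:355,::-1]
cv2.imwrite("pics/c4.png",cv2.resize(np.hstack([a,b]),None,fx=3,fy=3,interpolation=cv2.INTER_CUBIC))
E
```

```text
[496.47476389 -42.91170257 243.1841563 ]
```

View pics/c4.png

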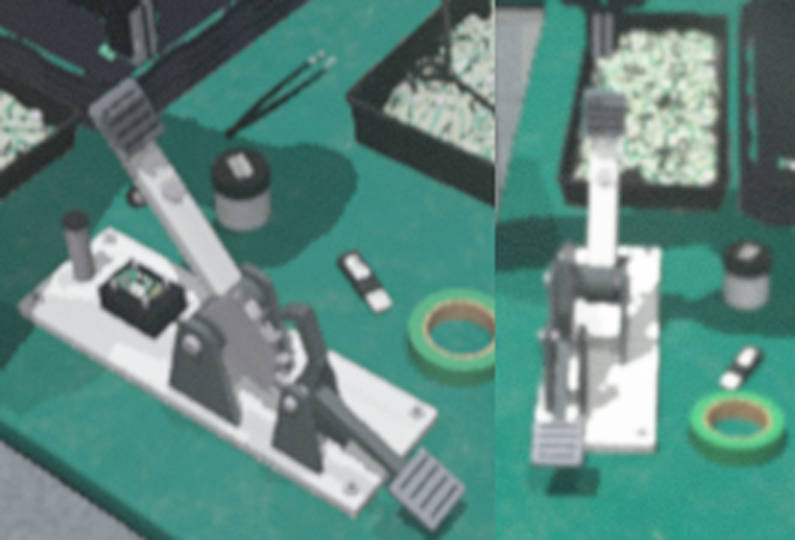

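The pawl is off, with its hook clear of the teeth. The paddle is at scene (332,283) and side (276,237). The arm is still raised. I'll compute the pawl angle and the arc rows.

```bash
python3 - <<'E'
from h import *
p,e=tri([ray("scene",(332.3,282.7)),ray("side",(275.7,236.7))]);print(p,e)
f=lambda t:np.array([-106.5+135*np.cos(t)-13*np.sin(t)-11,75+135*np.sin(t)+13*np.cos(t)])
T=np.linspace(.94,0,17);P=np.array([f(t) for t in T])
for t,a,d in zip(T,P,np.diff(P,axis=0,prepend=P[:1])):print(t.round(2),a.round(1),d.round(1))
E
```

```text
[ 475.51448712 -264.72705719   38.97989671] [np.float64(0.9887653705688815), np.float64(0.9887653705690308)]
0.94 [-48.4 191.7] [0. 0.]
0.88 [-41.6 187.4] [ 6.7 -4.3]
0.82 [-35.2 182.8] [ 6.5 -4.6]
0.76 [-29.  177.8] [ 6.2 -5. ]
0.7 [-23.1 172.4] [ 5.9 -5.4]
0.65 [-17.6 166.7] [ 5.6 -5.7]
0.59 [-12.3 160.6] [ 5.2 -6. ]
0.53 [ -7.5 154.3] [ 4.8 -6.3]
0.47 [ -3.  147.7] [ 4.5 -6.6]
0.41 [  1.  140.9] [ 4.1 -6.8]
0.35 [  4.7 133.8] [ 3.7 -7.1]
0.29 [  8.  126.5] [ 3.2 -7.3]
0.24 [ 10.8 119.1] [ 2.8 -7.5]
0.18 [ 13.1 111.5] [ 2.4 -7.6]
0.12 [ 15.  103.7] [ 1.9 -7.7]
0.06 [16.5 95.9] [ 1.5 -7.8]
0.0 [17.5 88. ] [ 1.  -7.9]
```

The pawl is at about 0.42, near its hard stop. Now the arm goes down along the arc.

Emit:
drive_tool(
  motion=[
    [15, 0, -2, 0],
    [15, 0, -3, 0],
    [10, 0, 0, 0],
    [8, 0, 0, 0],
    [4, 0, 6, 0],
    [4, 0, 6, 0],
    [5, 0, 6, 0],
    [5, 0, 6, 0],
    [0, 0, 0, 0],
  ],
)

```text
clock: 6.45
position: [497.0, -22.8, 177.8]
ee_rot: [-0.5, 0.5, 0.5, 0.5]
contact_force: [-0.3, 0.3, -0.2]
gripper_width: 0.2
```

Emit:
drive_tool(
  motion=[
    [5, 0, 2, 0],
    [6, 0, 3, 0],
    [6, 0, 5, 0],
    [6, 0, 5, 0],
    [6, 0, 5, 0],
    [7, 0, 4, 0],
    [7, 0, 4, 0],
    [0, 0, 0, 0],
  ],
)

```text
clock: 7.12
position: [496.0, 4.7, 133.5]
ee_rot: [-0.499, 0.501, 0.501, 0.499]
contact_force: [0.3, 0.5, 0.7]
gripper_width: -0.2
```

```bash
python3 - <<'E'
from h import *
a=arm.get_image("scene")[120:300,190:355,::-1];b=arm.get_image("side")[90:270,255:355,::-1]
cv2.imwrite("pics/c5.png",cv2.resize(np.hstack([a,b]),None,fx=3,fy=3,interpolation=cv2.INTER_CUBIC))
E
```

```text
(no output)
```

View pics/c5.png

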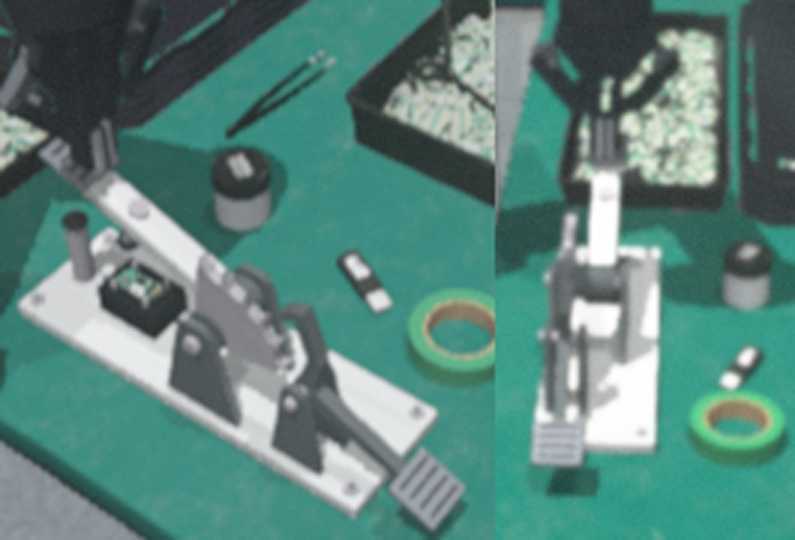

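The arm is following the fingers at about 0.37 rad, and the pawl is still off. I'll continue to the stop, drifting a little outward.

Emit:
drive_tool(
  motion=[
    [6, 0, 4, 0],
    [7, 0, 4, 0],
    [7, 0, 4, 0],
    [7, 0, 3, 0],
    [6, 0, 2, 0],
    [5, 0, 2, 0],
    [4, 0, 1, 0],
    [2, 0, 0, 0],
    [0, 0, 0, 0],
  ],
)

```text
clock: 7.97
position: [496.9, 24.5, 90.7]
ee_rot: [-0.5, 0.5, 0.5, 0.5]
contact_force: [0.0, -0.1, -0.3]
gripper_width: 0.1
```

Emit:
drive_tool(
  motion=[
    [1, 0, 0, 0],
    [1, 0, 0, 0],
    [1, 0, 0, 0],
    [0, 0, 0, 0],
    [0, 0, 0, 0],
  ],
)

```text
clock: 8.38
position: [497.3, 24.2, 88.5]
ee_rot: [-0.5, 0.5, 0.5, 0.5]
contact_force: [-0.2, 2.0, 1.6]
gripper_width: 0.1
```

Emit:
drive_tool(
  motion=[
    [1, 0, 0, 0],
    [1, 0, 0, 0],
    [0, 0, 0, 0],
    [0, 0, 0, 0],
    [0, 0, 0, 0],
  ],
)

```text
clock: 8.8
position: [497.4, 24.2, 87.9]
ee_rot: [0.5, -0.499, -0.5, -0.5]
contact_force: [-3.2, 3.3, 12.6]
gripper_width: -0.1
```

The force has risen to 12.6 N at z = 88, which is the hard stop. I'll push 1 mm more, hold, then retreat straight up.

Emit:
drive_tool(
  motion=[
    [1, 0, 0, 0],
    [0, 0, 0, 0],
    [0, 0, 0, 0],
    [0, 0, 0, 0],
    [0, 0, 0, 0],
  ],
)

```text
clock: 9.22
position: [497.5, 24.2, 87.8]
ee_rot: [0.501, -0.499, -0.5, -0.5]
contact_force: [-5.7, 1.8, 17.3]
gripper_width: 0.1
```

Emit:
drive_tool(
  motion=[
    [-10, 0, 0, 0],
    [-25, 0, 0, 0],
    [-35, 0, 0, 0],
    [-35, 0, 0, 0],
    [-35, 0, 0, 0],
    [-10, 0, 0, 0],
    [0, 0, 0, 0],
    [0, 0, 0, 0],
  ],
)

```text
clock: 9.88
position: [496.6, 23.9, 235.0]
ee_rot: [-0.5, 0.5, 0.5, 0.5]
contact_force: [-0.3, -0.3, -0.6]
gripper_width: 0.1
```

```bash
python3 - <<'E'
from h import *
a=arm.get_image("scene")[120:300,190:355,::-1];b=arm.get_image("side")[90:270,255:355,::-1]
cv2.imwrite("pics/c6.png",cv2.resize(np.hstack([a,b]),None,fx=3,fy=3,interpolation=cv2.INTER_CUBIC))
E
```

```text
(no output)
```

View pics/c6.png

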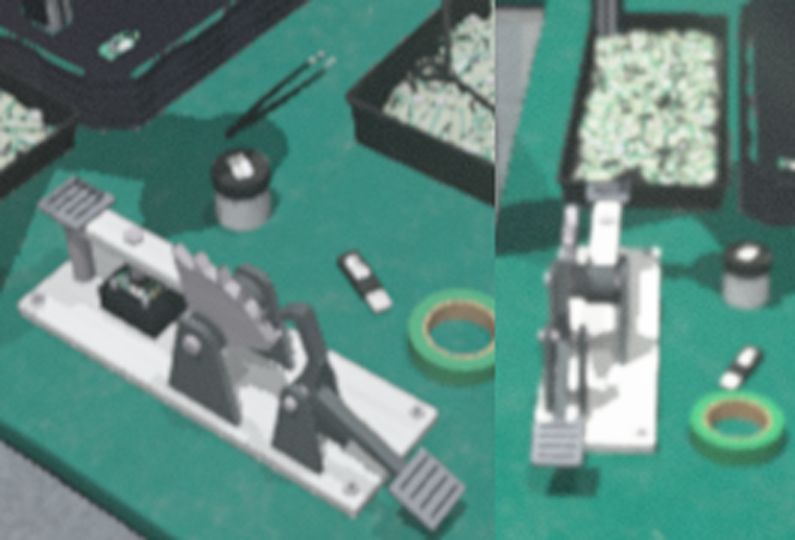

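The arm is home on the post, the pawl is off the teeth, the bystanders haven't moved, and the tool is clear. I'm handing in.

```bash
python3 -c "
from bench import arm
print(arm.job_done())"
```

```text
the job is handed in; nothing more can be done
None
```

I pressed the pawl paddle down with the closed fingers, then pushed the arm along its arc onto the stop post. I lifted clear and handed in at about 10 s of the 42 s allowed. The hand-in gave no verdict.

- **Pawl:** after the press, the paddle triangulated at about 39 mm height, roughly 0.42 rad. The last picture shows the hook still off the teeth.
- **Arm:** the fingers stopped at z = 87.8 mm (88 expected with the arm home), and the force rose to about 17 N, so it was on the hard stop. In the last picture it rests on the post.
- **Bystanders:** by eye, the jar, dongle and tape roll are where they started. I did not measure their distances.
- **Slip:** when lifting off the paddle, my first row pressed 15 mm further down by mistake. This drove the pawl to about its hard stop before I backed off. The force during that row was not seen, but afterwards the pawl had stayed off and the arm was still raised.

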